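Ground the test unit and hold its access panel shut

TASK

Take the grounding pin out of its stand, push it fully home in the large middle opening of the terminal block on the test unit and let go of it. Next turn the winged quarter-turn fastener on the access panel clockwise until the slot along its wing lines up with the two dark index marks on the panel, and only then press the panel down against its frame as far as it goes. Finish while still holding the panel pressed down with the gripper, the fastener still lined up and the pin still home; leave the tray, the bottle and the screwdriver alone.

Things in the scene. Friction and masses are not known exactly. Their poses are not given: they have to be found in the camera images.
- pin_grip (a point): Centre of the black round grip of the loose grounding pin (about 40 g), which stands upright in its stand. Grip: 14 mm diameter, 44 mm long (22 mm above and below this point). Below it a steel shank, 6 mm diameter, 24 mm long, with a chamfered foot 46 mm below this point. z runs up along the pin. In the stand the grip's lower end is 4 mm above the stand's top, the shank 20 mm deep in it.
- pin_tip (a point): Centre of the foot (lower end) of the pin's steel shank; z runs up along the pin.
- stand: Fixed grey plastic block, 60 x 60 mm and 35 mm high, with one 7 mm hole in the middle of its top that holds the pin at the start. Origin at the centre of its underside, z up.
- terminal_hole0 (a point): Centre of the mouth of the large middle opening in the top of the terminal block (white, 75 x 45 mm, 30 mm high, on the test unit). It is vertical, 8 mm wide (chamfered 2 mm), 26 mm deep; fully home the pin's grip rests on the block and its foot is 24 mm below here. Two half as wide openings 24 mm to either side are not for the pin. Axes: the unit's (x away from the robot at yaw 0, z up).
- unit_center (a point): Centre of the top of the test unit's grey chassis, a fixed box 190 mm (x) by 300 mm (y), 60 mm high. Axes are those of the unit: the terminal opening is 105 mm from here towards +y; the panel's centre is 45 mm towards -y, the fastener's axis 10 mm towards -y.
- panel (a joint): How far the access panel is pressed down, m. The panel is an aluminium plate 130 mm (x) by 160 mm (y), 4 mm thick, on sprung posts above its frame: 0 = up (8 mm gap to the frame), 0.008 = pressed against the frame. It moves straight down only. Springs: about 6 N starts it, about 13 N holds it fully down; let go, it springs back up.
- press_spot (a point): A free place on the top surface of the panel on its centre line, 80 mm from the fastener's axis towards the unit's -y. Moves with the panel; axes are those of the unit, z up. The panel may be pressed anywhere.
- fastener (a joint): Angle of the fastener, rad; grows clockwise seen from above. 0 = wing along the unit's x axis; 1.571 = wing and slot along the unit's y axis, lined up with the two dark marks on the panel; it can overshoot, its stop is at 1.95. It stays where it is left (friction about 0.05 N m).
- wing (a point): On the fastener's axis, 24 mm above the panel's top, the height to grip its wing. The wing is an upright steel plate 34 mm long, 10 mm thick, its top 15 mm above this point and its foot 19 mm below, standing on a 3 mm thick disc of 38 mm diameter on the panel. A dark slot line runs along the wing's top. x runs along the wing, y across it, z up. It turns and moves with the panel.
- tray: Bystander: open grey plastic tray, 85 x 85 mm, 30 mm high, loose. Origin at the centre of its underside.
- flask: Bystander: white plastic bottle, 48 mm diameter, 110 mm high, loose. Origin at the centre of its underside.
- driver: Bystander: screwdriver lying on the bench, loose. Its x axis runs along it from handle to tip.

How it is judged:
On the way, in this order (a step that is already met when the one before it is completed fails the run):
1. the pin is fully home in the large terminal opening and let go (horizontal distance between pin_tip and terminal_hole0 below 0.004 m and z of pin_tip in the frame of terminal_hole0 below -0.0205 m and contact force between the fingers and pin below 0.1 N), for 0.2 s.
2. the fastener's slot is lined up with the marks, the panel not yet pressed home (value of joint fastener between 1.421 and 1.721 rad and value of joint panel below 0.0065 m), for 0.2 s.
At the end, for the whole second after the job is handed in: Through the last second the fingers press the panel (or its fastener) with over 5 N and it is within 1.5 mm of its frame; fastener within 0.15 rad of its marks; pin untouched, within 3.5 mm of fully home in the large opening, its foot within 4 mm of the axis (all of step 1 and value of joint panel above 0.0065 m and contact force between the fingers and panel above 5 N and value of joint fastener between 1.421 and 1.721 rad); the arm keeps its last pose, push and grip.
It fails at once if the panel is pressed home while the fastener is not lined up (value of joint panel above 0.0065 m and (value of joint fastener below 1.371 rad or value of joint fastener above 1.771 rad)).
It fails at once if the tray, the bottle or the screwdriver is disturbed (distance of any of tray, flask, driver from where it was at the start of the episode above 0.03 m).
It also fails if it takes over 64 s, if anything falls off the work surface, if the arm or the gripper's body presses on something with over 40 N, if the wrist force passes 120 N, or if a joint passes its speed limit or range.

ROBOT

A 6-joint arm with a two-finger parallel gripper is mounted at the origin on the work surface. World frame = base frame: x ahead of the robot, y to its left, z up, the work surface at z = 0. Lengths are in m, angles in rad, forces in N, time in s.
With the tool pointing down it reaches from about 0.35 to 0.875 m from the base axis. Payload 4.2 kg.
Tool frame: the origin (TCP) lies midway between the tips of the shut fingers; the grasp point (between the pads) lies 19 mm behind it; z points along the fingers, y is the direction in which the jaws open and shut (so a half turn about z gives the same grasp; the last joint's range is limited). The gripper opens to 87 mm and grips with 3 to 60 N. Pads are 19 mm wide; open, the fingers measure 117 mm over their backs; the gripper's body (75 mm by 190 mm) begins 51 mm behind the grasp point.
Start: joints at [1.548, 0.385, 0.008, 0, -1.194, -0.259], TCP at [0.174, 0.6, 0.223] pointing down, gripper open.
Joint ranges: [-3.14, 3.14], [-1.21, 2.06], [-1.07, 1.41], [-3.16, 2.05], [-2.99, -0.16], [-3.1, 3.1]. Speed limits (rad/s): [2.79, 2.79, 3.14, 3.14, 3.14, 3.14].

INTERFACE

Orientations are given as a rotation vector (axis times angle).
In Python, from bench import robot gives the robot as it stands.
- The arm moves only by the tool move_arm, never from a script. Its arguments are lists of equal length, an entry for each row: "claw": the finger opening in mm, from 0 to 87; "travel": the shift along the tool's x, y, z in units of 40 mm (1.0 is 40 mm), a list of three; "twist": the turn about the tool's z in rad. A call has 1 to 20 rows; each row shifts and turns the pose as measured when the row begins, along the tool's axes as they then stand; what a row does not reach is not made up. A row lasts 1/12 s, in which the tool goes at most 41.7 mm and 7.16 degrees, less where a joint would pass 70% of its speed; a pose out of reach is approached as far as the arm can. A call is refused whole if a number of a shift passes 1 or a number of a turn 0.125, either way. A call with a gripper value outside its range is refused whole. The fingers move at their own pace and stop on an object; "squeeze" is the grip in N (left out, the last holds). Time passes only in rows, so rows that do not move let the fingers close. It gives the time, the measured TCP pose, the force and the opening at its end, in the units of the state.
- robot.sense(): the state, without advancing time (a new reading comes with each control period).
- robot.read_camera(name): name is "scene" or "side" or "wrist"; returns the picture (384x512x3 uint8, blue, green, red); there is no depth.
- robot.camera_model(name): a dict with "fx", "fy", "cx", "cy" (pixels), "D" ([k1, k2, p1, p2, k3] as OpenCV has them; the pictures are not rectified), "view" (4x4, takes a point from world to camera coordinates). Camera axes: x right, y down, z forward; pixel columns grow to the right and rows downward; lengths in m; the calibration is good to about 2 mm. A picture is of the moment at which its call begins: read the wrist's pose just before it. camera_model takes no time and is no camera call; for the wrist camera it gives the pose at the moment of the call.
- robot.sign_off(): hands the job in, once; it reports no verdict.
The state is a dict: "t": time; "joint_pos": joint angles; "qvel": joint speeds; "tau": joint torques, N m; "eef_pos": TCP position; "orientation": TCP orientation; "wrist_force": force on the tool from outside, world axes, zero at the start; "ft_torque": the same for the moment, N m; "width": finger opening in m.
Only numpy, scipy, OpenCV 4.12 (cv2) and the standard library are available. Lean on these libraries where they do the work, as an engineer would, in place of code of your own. Each camera call takes 0.05 s, during which the arm holds its last target. There are 200 camera calls.

## Working session

There is one attempt and no reset: what is moved stays moved. The work goes in short steps, Python scripts to look and compute and a tool call to move; the robot and the scene stay as the last step left them, time stands still between calls to the robot, and variables do not carry over. Pictures are saved under pics/ and viewed, about 8 in all and at most 12, crops included, and the job is handed in when it is done.

Besides the shell and the picture viewer there is one more tool, called after "Call:" in YAML: its name, and indented under it one key for each argument. move_arm: Moves the arm, as the interface text tells. Its arguments: {"type":"object","properties":{"claw":{"type":"array","items":{"type":"number"}},"travel":{"type":"array","items":{"type":"array","items":{"type":"number"}}},"twist":{"type":"array","items":{"type":"number"}},"squeeze":{"type":"number"}},"required":["claw","travel","twist"]}

```bash
mkdir -p pics; ls; python3 - <<'E'
from bench import robot
import cv2,numpy as np
s=robot.sense();print({k:np.round(v,3).tolist() for k,v in s.items()})
a=robot.read_camera("scene");b=robot.read_camera("side");c=robot.read_camera("wrist")
for n,i in zip(("scene","side","wrist"),(a,b,c)):
    cv2.imwrite(f"pics/{n}0.png",i)
    m=robot.camera_model(n);print(n,m["fx"],m["cx"],m["cy"],m["D"],np.round(m["view"],3).tolist())
E
```

```text
pics
{'t': 0.0, 'joint_pos': [1.548, 0.386, 0.007, -0.001, -1.194, -0.259], 'qvel': [0.002, 0.001, 0.001, -0.001, 0.0, 0.002], 'tau': [-0.0, -39.067, 18.741, 4.22, 0.011, -0.0], 'eef_pos': [0.174, 0.6, 0.221], 'orientation': [3.108, -0.441, -0.0], 'wrist_force': [-0.129, 0.379, 0.5], 'ft_torque': [0.009, -0.035, 0.03], 'width': 0.087}
scene 396.1727362662429 263.23435696214176 188.06191113036346 [-0.1310886  0.         0.         0.         0.       ] [[-0.037, 0.999, -0.02, -0.004], [0.715, 0.012, -0.699, -0.343], [-0.698, -0.04, -0.715, 1.689], [0.0, 0.0, 0.0, 1.0]]
side 369.83783600078516 254.61014568678377 190.3339760383874 [-0.05475055  0.          0.          0.          0.        ] [[0.714, -0.7, 0.005, -0.371], [-0.339, -0.352, -0.873, 0.268], [0.612, 0.622, -0.488, 0.675], [0.0, 0.0, 0.0, 1.0]]
wrist 319.0935162105024 257.09443722866916 192.8633633390689 [-0.01443947  0.          0.          0.          0.        ] [[-0.279, -0.96, 0.002, 0.624], [-0.925, 0.269, 0.269, -0.033], [-0.259, 0.073, -0.963, 0.392], [0.0, 0.0, 0.0, 1.0]]
```

View pics/scene0.png

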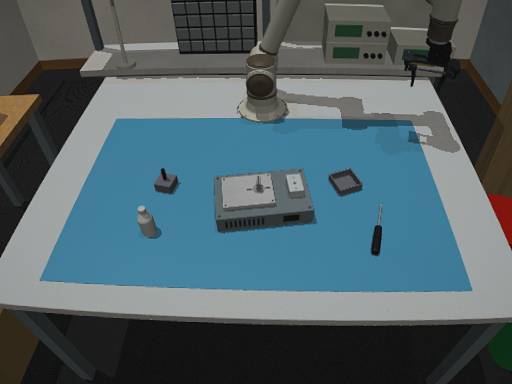

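View pics/side0.png

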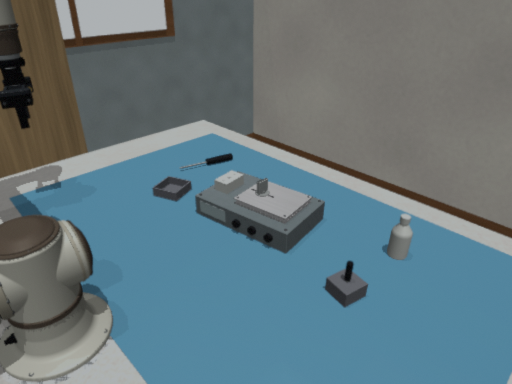

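The scene view shows the pin at (163,173), the wing at (260,184) and the terminal block at (295,183). In the side view they are at (348,271), (262,187) and (230,182). The chassis is in the middle, with the tray and screwdriver on the far +y side and the bottle beyond the stand.

```bash
cat > h.py <<'E'
from bench import robot
import cv2,numpy as np
def ray(m,px):
    K=np.array([[m["fx"],0,m["cx"]],[0,m["fy"],m["cy"]],[0,0,1.]])
    u=cv2.undistortPoints(np.array([[px]],float),K,np.array(m["D"]))[0,0]
    V=np.array(m["view"]);R=V[:3,:3]
    d=R.T@np.array([u[0],u[1],1]);return -R.T@V[:3,3],d/np.linalg.norm(d)
def plane(m,px,z):
    o,d=ray(m,px);return o+d*(z-o[2])/d[2]
def tri(*rs):
    A=sum(np.eye(3)-np.outer(d,d) for o,d in rs);b=sum((np.eye(3)-np.outer(d,d))@o for o,d in rs)
    return np.linalg.solve(A,b)
def proj(m,P):
    K=np.array([[m["fx"],0,m["cx"]],[0,m["fy"],m["cy"]],[0,0,1.]]);V=np.array(m["view"])
    return cv2.projectPoints(np.array([P],float),cv2.Rodrigues(V[:3,:3])[0],V[:3,3],K,np.array(m["D"]))[0][0,0]
def tool():
    s=robot.sense();return np.array(s["eef_pos"]),cv2.Rodrigues(np.array(s["orientation"]))[0],s
def togo(P):
    p,R,s=tool();return R.T@(np.array(P)-p)
E
python3 - <<'E'
from h import *
S=robot.camera_model("scene");D=robot.camera_model("side")
for n,a,b in (("grip",(163.5,173.5),(348.5,271)),("wingtop",(260,177),(262,181)),("block",(295,183),(230,182))):
    print(n,tri(ray(S,a),ray(D,b)).round(4))
for c in ((213,177),(308,169),(313,219),(216,225)): print("S corner z.06",plane(S,c,.06).round(3))
for n in((146,228),(345,182),(377,238)):print(plane(S,n,.03).round(3))
a=cv2.imread("pics/scene0.png")[140:260,120:420];b=cv2.imread("pics/side0.png")[140:310,150:430]
a=cv2.resize(a,None,fx=2.6,fy=2.6,interpolation=2);b=cv2.resize(b,(780,474)[:2],interpolation=2)
cv2.imwrite("pics/crop.png",np.vstack([a,b])[:,:,:] if 0 else a)
print(robot.camera_model("wrist")["view"][:3,3] if hasattr(robot.camera_model("wrist")["view"],'shape') else '')
p,R,s=tool();m=robot.camera_model("wrist");V=np.array(m["view"]);print("cam in tool",R.T@(-V[:3,:3].T@V[:3,3]-p),"\n",R.round(3),"\n",(V[:3,:3]@R).round(3))
E
```

```text
grip [ 0.4769 -0.3135  0.0614]
wingtop [0.552  0.0132 0.118 ]
block [0.5367 0.1231 0.0786]
S corner z.06 [ 0.49  -0.143  0.06 ]
S corner z.06 [0.446 0.173 0.06 ]
S corner z.06 [0.664 0.178 0.06 ]
S corner z.06 [ 0.693 -0.108  0.06 ]
[ 0.687 -0.33   0.03 ]
[0.476 0.298 0.03 ]
[0.71  0.368 0.03 ]
[ 0.62438136 -0.03284004  0.39168395]
cam in tool [ 0.07403382 -0.00042489 -0.16291926] 
 [[ 0.961 -0.278 -0.   ]
 [-0.278 -0.961 -0.002]
 [ 0.     0.002 -1.   ]] 
 [[-0.     1.    -0.001]
 [-0.963 -0.001 -0.269]
 [-0.269  0.001  0.963]]
```

View pics/crop.png

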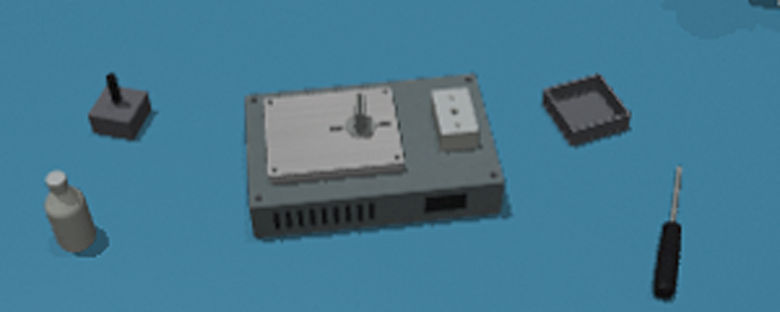

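The wing is along the unit's x axis and the unit's yaw is about +0.1. I'll go over the unit for a close look on the way.

Call:
move_arm:
  claw: [87,87,87,87,87,87,87,87,87,87,87,87,87,87,87,87,87,87,87]
  travel:
    - [0.7,0.66,0]
    - [0.7,0.66,0]
    - [0.7,0.66,0]
    - [0.7,0.66,0]
    - [0.7,0.66,0]
    - [0.7,0.66,0]
    - [0.7,0.66,0]
    - [0.7,0.66,0]
    - [0.7,0.66,0]
    - [0.7,0.66,0]
    - [0.7,0.66,0]
    - [0.7,0.66,0]
    - [0.7,0.66,0]
    - [0.7,0.66,0]
    - [0.7,0.66,0]
    - [0.7,0.66,0]
    - [0.4,0.4,0]
    - [0,0,0]
    - [0,0,0]
  twist: [0,0,0,0,0,0,0,0,0,0,0,0,0,0,0,0,0,0,0]

```text
t: 1.73
eef_pos: [0.5084, 0.0231, 0.2178]
orientation: [3.105, -0.433, -0.004]
wrist_force: [-0.4, -0.3, -0.4]
width: 0.0869
```

```bash
cat > shot.py <<'E'
import sys,json
from h import *
n=sys.argv[1];m=robot.camera_model("wrist");i=robot.read_camera("wrist")
cv2.imwrite(f"pics/{n}.png",i);json.dump({k:np.array(v).tolist() for k,v in m.items()},open(f"{n}.json","w"))
p,R,s=tool();print(s["t"],p.round(4),R[:,0].round(3),s["width"],np.round(s["joint_pos"],2),"F",np.round(s["wrist_force"],1))
E
python3 shot.py unit; python3 -c "
import cv2;i=cv2.imread('pics/unit.png');cv2.imwrite('pics/unit_b.png',cv2.resize(i,(768,576),interpolation=cv2.INTER_CUBIC))"
```

```text
1.7833 [0.5082 0.0235 0.2178] [ 0.962 -0.273 -0.002] 0.08722565381495007 [ 0.37  0.19 -0.28  0.01 -1.1   0.92] F [-0.7 -0.3  0.5]
```

View pics/unit_b.png

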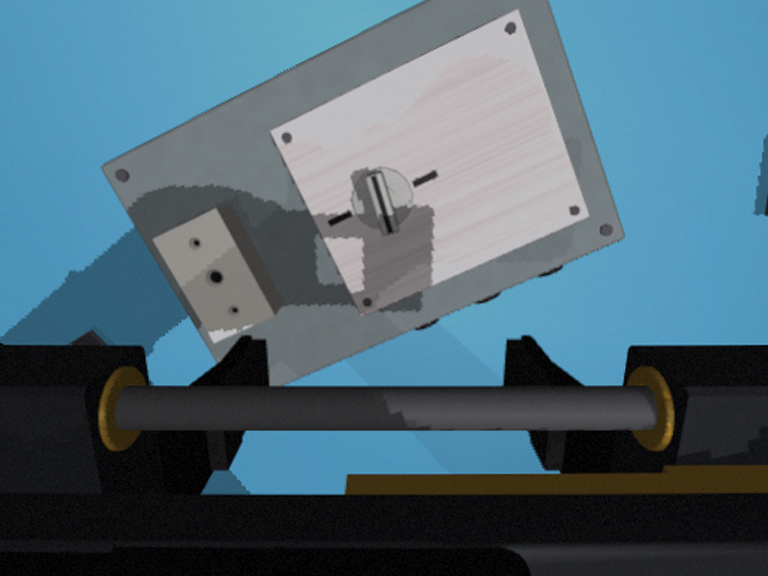

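The wrist view shows the large hole at (216,277) in the 1.5x picture, the wing slot from (372,174) to (392,232), the marks at (340,218) and (426,179), and panel screws at (287,138), (511,28), (574,210) and (367,302).

```bash
python3 - <<'E'
from h import *
import json
m=json.load(open("unit.json"));g=cv2.cvtColor(cv2.imread("pics/unit.png"),6)
def blob(x,y,r):
    x,y=x/1.5,y/1.5;x0,y0=int(x-r),int(y-r);w=g[y0:int(y+r)+1,x0:int(x+r)+1].astype(float)
    W=np.clip(np.median(w)-25-w,0,None);yy,xx=np.mgrid[:w.shape[0],:w.shape[1]]
    return ((W*xx).sum()/W.sum()+x0,(W*yy).sum()/W.sum()+y0)
H=plane(m,blob(216,277,7),.09);print("hole",H)
s1,s2=plane(m,blob(195,243,5),.09),plane(m,blob(235,310,5),.09);print("small",s1,s2,np.linalg.norm(s1-s2))
for z in(.076,.08,.084):
    P=[plane(m,blob(*q,7),z) for q in((287,138),(511,28),(574,210),(367,302))]
    M=[plane(m,blob(*q,10),z) for q in((340,218),(426,179))]
    c=sum(P)/4;mm=sum(M)/2;ym=M[0]-M[1]
    print(z,"panelC",c.round(4),"marks mid",mm.round(4),"yaws",[round(np.arctan2(-v[0],v[1]),3) for v in(P[0]-P[1],P[3]-P[2],ym,H-c)],"dist hole-c",np.linalg.norm((H-c)[:2]).round(4), "hole-mm",np.linalg.norm((H-mm)[:2]).round(4))
w=[plane(m,((x+.5)/1.5-.5,(y+.5)/1.5-.5),.08+.039) for x,y in((372,174),(392,232))];d=w[1]-w[0]
print("wing",(w[0]+w[1])/2,"yaw",np.arctan2(-d[1],-d[0]),np.linalg.norm(d))
print("pin go",togo([.477,-.3135,.22]).round(4))
E
```

```text
hole [0.53857597 0.12451073 0.09      ]
small [0.56215481 0.12817212 0.09      ] [0.51499207 0.12094653 0.09      ] 0.0477130241360714
0.076 panelC [ 0.5604 -0.0232  0.076 ] marks mid [0.5552 0.0119 0.076 ] yaws [np.float64(0.154), np.float64(0.149), np.float64(0.154), np.float64(0.147)] dist hole-c 0.1493 hole-mm 0.1138
0.08 panelC [ 0.5606 -0.0228  0.08  ] marks mid [0.5555 0.0118 0.08  ] yaws [np.float64(0.154), np.float64(0.149), np.float64(0.154), np.float64(0.149)] dist hole-c 0.149 hole-mm 0.114
0.084 panelC [ 0.5609 -0.0224  0.084 ] marks mid [0.5559 0.0117 0.084 ] yaws [np.float64(0.154), np.float64(0.149), np.float64(0.154), np.float64(0.151)] dist hole-c 0.1486 hole-mm 0.1141
wing [0.55611823 0.01117358 0.119     ] yaw 0.05578853236241888 0.032847046509706386
pin go [6.190e-02 3.327e-01 1.000e-04]
```

Call:
move_arm:
  claw: [87,87,87,87,87,87,87,87,87,87,87,87,87,87,87]
  travel:
    - [0.18,1,0]
    - [0.18,1,0]
    - [0.18,1,0]
    - [0.18,1,0]
    - [0.18,1,0]
    - [0.18,1,0]
    - [0.18,1,0]
    - [0.18,0.9,0.2]
    - [0,0.2,0.4]
    - [0,0,0.4]
    - [0,0,0.4]
    - [0,0,0.3]
    - [0,0,0]
    - [0,0,0]
    - [0,0,0]
  twist: [0,0,0,0,0,0,0,0,-0.1,-0.1,-0.1,-0.03,0,0,0]

```text
t: 3.03
eef_pos: [0.4806, -0.3013, 0.1511]
orientation: [3.132, 0.158, 0.003]
wrist_force: [0.1, -0.2, 1.3]
width: 0.0871
```

```bash
python3 shot.py pin; python3 -c "
import cv2;i=cv2.imread('pics/pin.png');cv2.imwrite('pics/pin_b.png',cv2.resize(i,(768,576),interpolation=cv2.INTER_CUBIC))"
python3 -c "
from h import *
print(togo([.477,-.3135,.15]))"
```

```text
3.0833 [ 0.481  -0.3014  0.1515] [0.995 0.101 0.002] 0.08724881554551886 [-0.27  0.35 -0.24  0.01 -0.98  1.94] F [0.3 0.  0.5]
[-0.00517228  0.01163491  0.00158048]
```

View pics/pin_b.png

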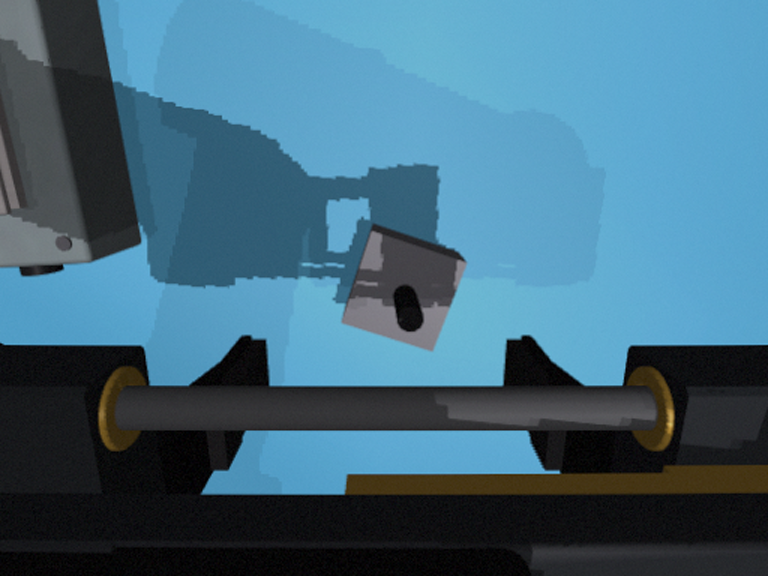

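The wrist view shows the pin standing in the stand, with its top end at about (409,319) and the stand's top centred near (404,291).

```bash
python3 - <<'E'
from h import *
import json
m=json.load(open("pin.json"));u=lambda x,y:((x+.5)/1.5-.5,(y+.5)/1.5-.5)
a=plane(m,u(410,319),.083);b=plane(m,u(404.5,291),.035);print(a,b)
P=(a+b)/2;print(P,togo([P[0],P[1],.049]).round(4)/.04)
E
```

```text
[ 0.47597351 -0.31442308  0.083     ] [ 0.47722728 -0.31356045  0.035     ]
[ 0.47660039 -0.31399176  0.059     ] [-0.145  0.285  2.565]
```

Call:
move_arm:
  claw: [50,50,50,50,50,50,50,50,50,0,0,0,0,0,0,0,0]
  travel:
    - [-0.14,0.27,0]
    - [0,0,0]
    - [0,0,0.45]
    - [0,0,0.5]
    - [0,0,0.5]
    - [0,0,0.5]
    - [0,0,0.4]
    - [0,0,0.1]
    - [0,0,0]
    - [0,0,0]
    - [0,0,0]
    - [0,0,0]
    - [0,0,0]
    - [0,0,0]
    - [0,0,0]
    - [0,0,0]
    - [0,0,0]
  twist: [0,0,0,0,0,0,0,0,0,0,0,0,0,0,0,0,0]
  squeeze: 30

```text
t: 4.5
eef_pos: [0.4865, -0.317, 0.0657]
orientation: [3.12, 0.155, 0.047]
wrist_force: [0.2, 3.1, 0.1]
width: 0.0103
```

```bash
python3 shot.py pin2; python3 -c "
import cv2,numpy as np
from h import *
i=cv2.imread('pics/pin2.png')[150:384,80:430]
s=robot.read_camera('side')[200:330,270:430]
cv2.imwrite('pics/pin2_b.png',np.hstack([cv2.resize(i,(490,328)),cv2.resize(s,(304,328)[:2],interpolation=2)]))"
```

```text
4.55 [ 0.4866 -0.317   0.0657] [0.995 0.1   0.029] 0.010594991021290447 [-0.3   0.45 -0.33  0.01 -0.75  1.96] F [-0.3  4.1  1.1]
```

View pics/pin2_b.png

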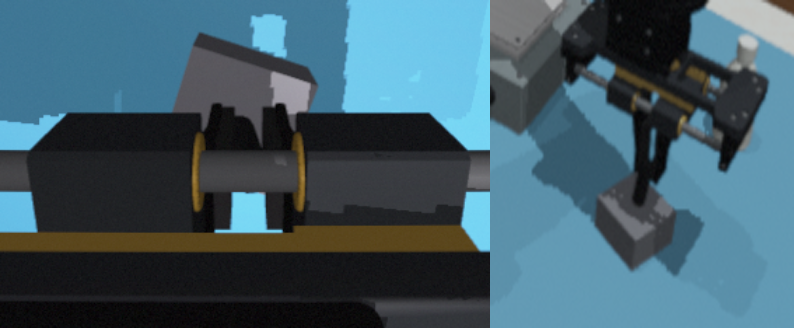

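The pin sits between the fingers, but off the pad centre by about 10 mm, with the tool slightly tilted and too high. I'll open and check the free pose.

Call:
move_arm:
  claw: [50,50,50,50,50,50]
  travel:
    - [0,0,0]
    - [0,0,0]
    - [0,0,0]
    - [0,0,0]
    - [0,0,0]
    - [0,0,0]
  twist: [0,0,0,0,0,0]

```text
t: 5.1
eef_pos: [0.4877, -0.3191, 0.0662]
orientation: [3.116, 0.158, 0.05]
wrist_force: [0.0, 0.2, 0.2]
width: 0.0428
```

```bash
python3 shot.py pin3;python3 -c "
from h import *
p,R,s=tool();print(R.round(3));print(togo([.4766,-.314,.049])/.04)
i=cv2.imread('pics/pin3.png');cv2.imwrite('pics/pin3_b.png',i[180:360,120:400])"
```

```text
5.15 [ 0.4877 -0.3191  0.0662] [0.994 0.102 0.031] 0.045128674906203085 [-0.3   0.45 -0.33  0.01 -0.75  1.96] F [0.2 0.3 0.1]
[[ 0.994  0.101  0.033]
 [ 0.102 -0.995 -0.019]
 [ 0.031  0.022 -0.999]]
[-0.27533255 -0.16319161  0.41857819]
```

View pics/pin3_b.png

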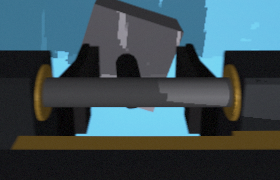

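Call:
move_arm:
  claw: [50,50,50,50,50,50,50,50,50]
  travel:
    - [-0.14,-0.08,0]
    - [-0.13,-0.08,0]
    - [0,0,0]
    - [0,0,0.14]
    - [0,0,0.14]
    - [0,0,0.14]
    - [0,0,0]
    - [0,0,0]
    - [0,0,0]
  twist: [0,0,0,0,0,0,0,0,0]

```text
t: 5.9
eef_pos: [0.475, -0.3136, 0.0465]
orientation: [3.117, 0.158, 0.048]
wrist_force: [-0.7, 0.0, -0.2]
width: 0.0499
```

```bash
python3 -c "
from h import *
p,R,s=tool();print(p,R.round(3),s['wrist_force'],s['tau']);print(togo([.4766,-.314,.049])/.04)"
```

```text
[ 0.47495041 -0.31362784  0.04646399] [[ 0.994  0.101  0.032]
 [ 0.101 -0.995 -0.019]
 [ 0.03   0.022 -0.999]] [-0.66438436  0.04424331 -0.19210617] [ 1.01935529e-02 -3.77055216e+01  1.35911527e+01  2.94015236e+00
  1.41599919e-01 -2.94355741e-03]
[ 0.04195118  0.01481293 -0.06186705]
```

Call:
move_arm:
  claw: [0,0,0,0,0,0,0,0,0]
  travel:
    - [0,0,0]
    - [0,0,0]
    - [0,0,0]
    - [0,0,0]
    - [0,0,0]
    - [0,0,0]
    - [0,0,0]
    - [0,0,0]
    - [0,0,0]
  twist: [0,0,0,0,0,0,0,0,0]
  squeeze: 30

```text
t: 6.65
eef_pos: [0.4757, -0.3133, 0.047]
orientation: [3.117, 0.158, 0.05]
wrist_force: [0.3, 0.5, -0.2]
width: 0.0121
```

Call:
move_arm:
  claw: [0,0,0,0,0,0,0,0,0,0,0]
  travel:
    - [0,0,-0.2]
    - [0,0,-0.3]
    - [0,0,-0.4]
    - [0,0,-0.5]
    - [0,0,-0.5]
    - [0,0,-0.5]
    - [0,0,-0.5]
    - [0,0,-0.4]
    - [0,0,-0.2]
    - [0,0,0]
    - [0,0,0]
  twist: [0,0,0,0,0,0,0,0,0,0,0]

```text
t: 7.57
eef_pos: [0.4699, -0.3115, 0.1975]
orientation: [3.114, 0.158, 0.051]
wrist_force: [0.6, -0.0, -0.6]
width: 0.0119
```

```bash
python3 -c "
from h import *
p,R,s=tool();print(p,R.round(3),s['width'],s['joint_pos']);print(togo([.5386,.1245,.19])/.04)"
```

```text
[ 0.46986729 -0.31152973  0.19746867] [[ 0.994  0.101  0.034]
 [ 0.102 -0.995 -0.021]
 [ 0.032  0.025 -0.999]] 0.011891352450750478 [-0.29210929  0.28033806 -0.21768367  0.01228725 -1.03404153  1.95816581]
[  2.80910564 -10.67344522   0.01323227]
```

Call:
move_arm:
  claw: [0,0,0,0,0,0,0,0,0,0,0,0,0,0,0,0,0]
  travel:
    - [0.1,-0.4,0]
    - [0.2,-0.75,0]
    - [0.2,-0.75,0]
    - [0.2,-0.75,0]
    - [0.2,-0.75,0]
    - [0.2,-0.75,0]
    - [0.2,-0.75,0]
    - [0.2,-0.75,0]
    - [0.2,-0.75,0]
    - [0.2,-0.75,0]
    - [0.2,-0.75,0]
    - [0.2,-0.75,0]
    - [0.2,-0.75,0]
    - [0.2,-0.75,0]
    - [0.1,-0.3,0]
    - [0,0,0]
    - [0,0,0]
  twist: [0,0,0,0,0,0,0,0,0,0,0,0,0,0,0,0,0]

```text
t: 8.98
eef_pos: [0.5313, 0.1325, 0.166]
orientation: [3.11, 0.148, -0.013]
wrist_force: [0.3, -0.8, -0.9]
width: 0.012
```

```bash
python3 shot.py ins; python3 -c "
from h import *
p,R,s=tool();print(R.round(3),s['width']);print(togo([.5386,.1245,.15])/.04)
i=cv2.imread('pics/ins.png');cv2.imwrite('pics/ins_b.png',cv2.resize(i,(768,576),interpolation=2)[:480])"
```

```text
9.0333 [0.5312 0.1321 0.1659] [ 0.996  0.094 -0.01 ] 0.012122746405574448 [ 0.55  0.31 -0.27  0.02 -1.02  1.1 ] F [-0.5 -0.1 -1.7]
[[ 0.996  0.094 -0.007]
 [ 0.094 -0.995 -0.029]
 [-0.01   0.028 -1.   ]] 0.012122746405574448
[0.17080879 0.19423331 0.40112284]
```

View pics/ins_b.png

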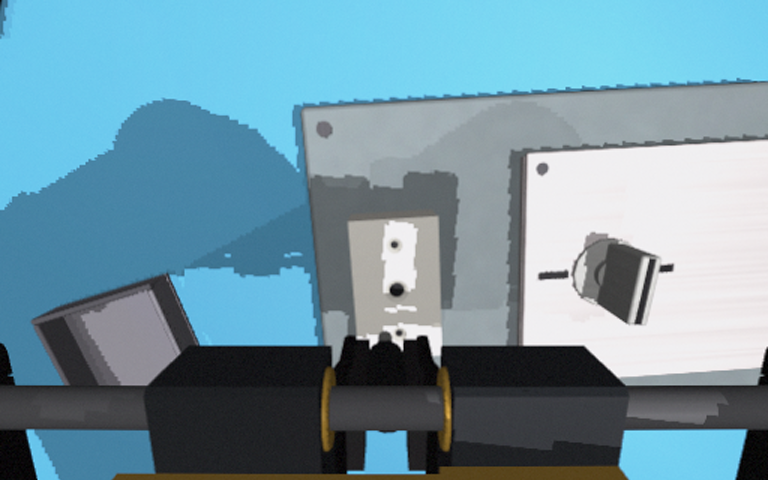

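The wrist view shows the large hole at (397,290) in the 1.5x picture and the pin held just below it in the image. The wing is at the right and untouched.

```bash
cat > foot.py <<'E'
from h import *
Rg=cv2.Rodrigues(np.array([3.117,.158,.049]))[0]
ft=Rg.T@(np.array([.4766,-.3138,.015])-np.array([.4757,-.3133,.047])); up=Rg.T@np.array([0,0,1.])
gp=ft+up*.051; ft[1]-=gp[1]
def foot():
    p,R,s=tool();return p+R@ft,R@up
E
python3 - <<'E'
from foot import *
import json
m=json.load(open("ins.json"));u=lambda x,y:((x+.5)/1.5-.5,(y+.5)/1.5-.5)
H=plane(m,u(397,290),.09);print("hole",H,"prev .5386 .1245")
f,a=foot();p,R,s=tool();print(ft,"foot",f,"axis",a,"foot px",proj(m,f)*1.5)
H=(H+[.5386,.1245,.09])/2
for z in(.10,.066):print(z,(R.T@(np.array([H[0],H[1],z])-f)/.04).round(3))
E
```

```text
hole [0.53834938 0.12532811 0.09      ] prev .5386 .1245
[-0.0001262  -0.00111004  0.03201613] foot [0.53071914 0.13222452 0.13385788] axis [0.03957988 0.00986906 0.99916767] foot px [384.28011491 333.43429364]
0.1 [0.184 0.177 0.85 ]
0.066 [0.193 0.153 1.7  ]
```

Call:
move_arm:
  claw: [0,0,0,0,0,0,0,0,0,0,0]
  travel:
    - [0.09,0.09,0]
    - [0.09,0.08,0]
    - [0,0,0]
    - [0,0,0.15]
    - [0,0,0.15]
    - [0,0,0.15]
    - [0,0,0.15]
    - [0,0,0.15]
    - [0,0,0]
    - [0,0,0]
    - [0,0,0]
  twist: [0,0,0,0,0,0,0,0,0,0,0]

```text
t: 9.95
eef_pos: [0.5376, 0.1176, 0.1315]
orientation: [3.109, 0.134, -0.02]
wrist_force: [-0.2, -0.4, -0.1]
width: 0.0119
```

```bash
python3 shot.py ins2; python3 - <<'E'
from foot import *
import json
f,a=foot();p,R,s=tool();m=json.load(open("ins2.json"))
print("foot",f,a,"px",proj(m,f)*1.5,"hole px",proj(m,(.5385,.125,.09))*1.5)
for z in(.10,.066):print(z,(R.T@(np.array([.5385,.125,z])-f)/.04).round(3))
cv2.imwrite('pics/ins2_b.png',cv2.resize(cv2.imread('pics/ins2.png')[150:270,170:350],None,fx=4,fy=4,interpolation=2))
E
```

```text
10.0 [0.5377 0.1177 0.1317] [ 0.996  0.086 -0.014] 0.012077578151910798 [ 0.52  0.35 -0.3   0.03 -0.94  1.12] F [-0.4 -0.1  0.3]
foot [0.53713094 0.1178052  0.09962843] [0.04345982 0.01132265 0.99899101] px [383.14691339 332.99439965] hole px [366.99713472 321.17467543]
0.1 [ 0.049 -0.176 -0.015]
0.066 [ 0.061 -0.201  0.834]
```

View pics/ins2_b.png

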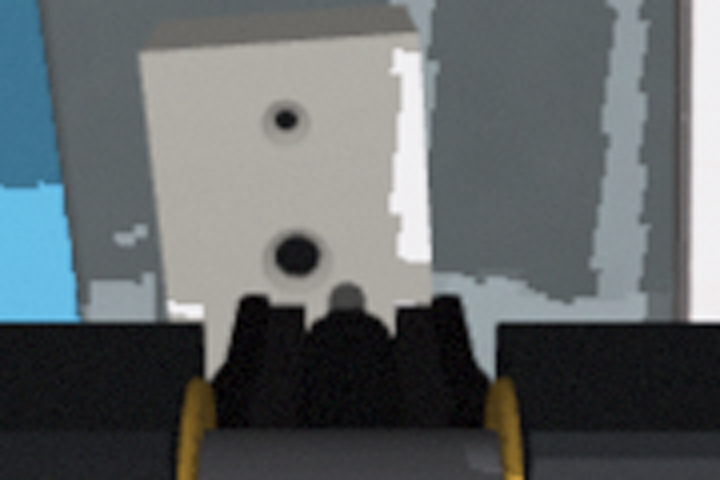

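The large hole is at crop (297,255), and the pin foot at (347,290) is about 7 mm off in y. Both match the predicted positions.

Call:
move_arm:
  claw: [0,0,0,0,0,0]
  travel:
    - [0.03,-0.09,0]
    - [0.02,-0.085,0]
    - [0,0,0]
    - [0,0,0]
    - [0,0,0]
    - [0,0,0]
  twist: [0,0,0,0,0,0]

```text
t: 10.5
eef_pos: [0.5402, 0.1268, 0.1327]
orientation: [3.11, 0.136, -0.015]
wrist_force: [0.2, -0.3, -0.4]
width: 0.0123
```

```bash
cat > chk.py <<'E'
from foot import *
f,a=foot();p,R,s=tool()
print(s["t"],"foot",f,a,"F",np.round(s["wrist_force"],1),s["width"])
for z in(.095,.066):print(z,(R.T@(np.array([.5385,.125,z])-f)/.04).round(3))
E
python3 chk.py
```

```text
10.5 foot [0.53968183 0.12692268 0.10071735] [0.04052515 0.00998578 0.99912862] F [ 0.2 -0.3 -0.4] 0.012293759889563638
0.095 [-0.032  0.041  0.145]
0.066 [-0.024  0.021  0.869]
```

Call:
move_arm:
  claw: [0,0,0,0,0,0,0,0,0]
  travel:
    - [-0.025,0.035,0]
    - [0,0,0]
    - [0,0,0]
    - [0,0,0.1]
    - [0,0,0.1]
    - [0,0,0.1]
    - [0,0,0.1]
    - [0,0,0]
    - [0,0,0]
  twist: [0,0,0,0,0,0,0,0,0]

```text
t: 11.25
eef_pos: [0.5389, 0.1246, 0.1149]
orientation: [3.111, 0.135, -0.015]
wrist_force: [-0.3, 0.4, -0.9]
width: 0.0122
```

```bash
python3 chk.py
```

```text
11.25 foot [0.53845871 0.12478352 0.08291423] [0.04046591 0.00930463 0.99913759] F [-0.3  0.4 -0.9] 0.012153706802880275
0.095 [-0.002  0.003 -0.302]
0.066 [ 0.006 -0.017  0.423]
```

Foot 7 mm inside the opening with no force. I'll continue down.

Call:
move_arm:
  claw: [0,0,0,0,0,0,0]
  travel:
    - [0,0,0.1]
    - [0,0,0.1]
    - [0,0,0.1]
    - [0,0,0.1]
    - [0,0,0.08]
    - [0,0,0]
    - [0,0,0]
  twist: [0,0,0,0,0,0,0]

```text
t: 11.83
eef_pos: [0.5393, 0.125, 0.0983]
orientation: [3.11, 0.139, -0.012]
wrist_force: [-0.9, -0.3, -0.1]
width: 0.0122
```

```bash
python3 chk.py
```

```text
11.8333 foot [0.53887578 0.1251579  0.06623983] [0.03829454 0.00937826 0.99922249] F [-0.9 -0.3 -0.1] 0.012213925637591508
0.095 [-0.016  0.023 -0.719]
0.066 [-0.01   0.003  0.006]
```

Call:
move_arm:
  claw: [0,0,0,0]
  travel:
    - [0,0,0.06]
    - [0,0,0.08]
    - [0,0,0.08]
    - [0,0,0.08]
  twist: [0,0,0,0]

```text
t: 12.17
eef_pos: [0.5397, 0.125, 0.0976]
orientation: [3.107, 0.146, -0.007]
wrist_force: [-8.8, 2.0, 19.8]
width: 0.0119
```

```bash
python3 chk.py
```

```text
12.1667 foot [0.53942257 0.12508477 0.06554722] [0.03510054 0.01251702 0.9993054 ] F [-8.8  2.  19.8] 0.011940599356723017
0.095 [-0.027  0.023 -0.736]
0.066 [-0.023  0.    -0.011]
```

Contact at 20 N with the foot at home height. I'll release and rise.

Call:
move_arm:
  claw: [45,45,45,45,45,45,45,45,45,45,45,45,45,45]
  travel:
    - [0,0,0]
    - [0,0,0]
    - [0,0,0]
    - [0,0,0]
    - [0,0,-0.2]
    - [0,0,-0.3]
    - [0,0,-0.4]
    - [0,0,-0.4]
    - [0,0,-0.4]
    - [0,0,-0.4]
    - [0,0,-0.2]
    - [0,0,0]
    - [0,0,0]
    - [0,0,0]
  twist: [0,0,0,0,0,0,0,0,0,0,0,0,0,0]

```text
t: 13.33
eef_pos: [0.5397, 0.126, 0.191]
orientation: [3.103, 0.144, -0.016]
wrist_force: [-0.4, -0.4, 0.2]
width: 0.0453
```

```bash
python3 shot.py rel; python3 -c "
from h import *
p,R,s=tool();print(R.round(3));i=cv2.imread('pics/rel.png');cv2.imwrite('pics/rel_b.png',cv2.resize(i,(768,576),interpolation=2)[:480])
print(togo([.556,.011,.18])/.04)"
```

```text
13.3833 [0.5394 0.1258 0.1907] [ 0.996  0.092 -0.013] 0.04499824753364551 [ 0.54  0.3  -0.22  0.03 -1.08  1.11] F [-0.3 -0.6  0. ]
[[ 0.996  0.093 -0.01 ]
 [ 0.092 -0.995 -0.036]
 [-0.013  0.035 -0.999]]
[0.15105569 2.88560083 0.36720607]
```

View pics/rel_b.png

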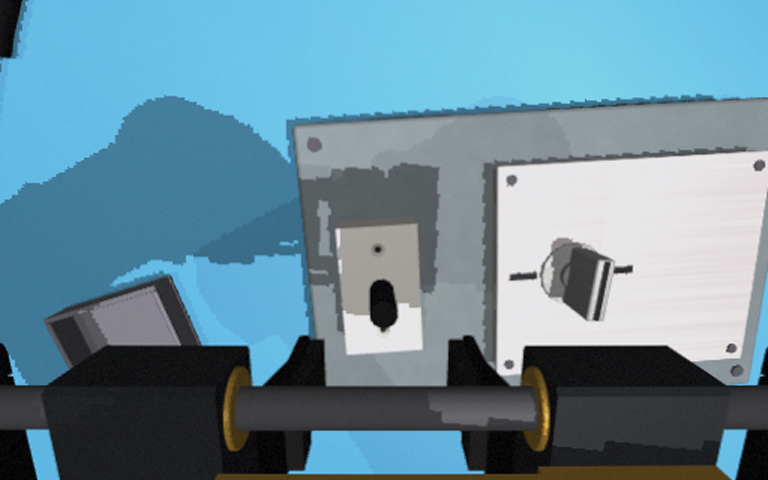

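The wrist view shows the pin standing upright in the block with its top at about (384,312), released. The wing's slot runs from (608,263) to (597,320) and the marks are at (523,276) and (623,269).

```bash
python3 - <<'E'
from h import *
import json
A=json.load(open("unit.json"));B=json.load(open("rel.json"))
ga=cv2.cvtColor(cv2.imread("pics/unit.png"),6);gb=cv2.cvtColor(cv2.imread("pics/rel.png"),6)
def blob(g,x,y,r):
    x,y=x/1.5,y/1.5;x0,y0=int(x-r),int(y-r);w=g[y0:int(y+r)+1,x0:int(x+r)+1].astype(float)
    W=np.clip(np.median(w)-25-w,0,None);yy,xx=np.mgrid[:w.shape[0],:w.shape[1]]
    return ((W*xx).sum()/W.sum()+x0,(W*yy).sum()/W.sum()+y0)
u=lambda x,y:((x+.5)/1.5-.5,(y+.5)/1.5-.5)
T=[tri(ray(A,blob(ga,*a,6)),ray(B,blob(gb,*b,6))) for a,b in(((287,138),(512,180)),((511,28),(760,165)),((574,210),(731,348)),((367,302),(509,365)))]
print(np.round(T,4),np.mean(T,0))
W=[tri(ray(A,u(*a)),ray(B,u(*b))) for a,b in(((372,174),(608,263)),((392,232),(597,320)))]
print("slot",np.round(W,4));
for z in(.115,.118):
    w=[plane(B,u(*q),z) for q in((608,263),(597,320))];d=w[0]-w[1];print(z,(w[0]+w[1])/2,np.arctan2(d[1],d[0]))
print("pin top px exp",proj(B,(.5387,.125,.134))*1.5)
p,R,s=tool();print(np.arctan2(R[1,0],R[0,0]))
E
```

```text
[[ 0.6061  0.0569  0.0786]
 [ 0.6279 -0.0856  0.0787]
 [ 0.5153 -0.1027  0.079 ]
 [ 0.4934  0.0396  0.0789]] [ 0.56069696 -0.0229351   0.07878522]
slot [[0.5718 0.0123 0.1196]
 [0.5395 0.0103 0.1175]]
0.115 [0.5544033  0.00946347 0.115     ] 0.03280082203467018
0.118 [0.55516575 0.01109308 0.118     ] 0.03280082203467012
pin top px exp [383.36453214 315.18756706]
0.09230544565662806
```

Call:
move_arm:
  claw: [45,45,45,45,45,45,45,45,45,45,45,45,45]
  travel:
    - [0,0.2,0]
    - [0.02,0.35,0]
    - [0.02,0.35,0]
    - [0.02,0.35,0]
    - [0.02,0.35,0]
    - [0.02,0.35,0]
    - [0.02,0.35,0]
    - [0.02,0.3,0]
    - [0.01,0.15,0]
    - [0,0,0]
    - [0,0,0]
    - [0,0,0]
    - [0,0,0]
  twist: [0,0,0.05,0,0,0,0,0,0,0,0,0,0]

```text
t: 14.47
eef_pos: [0.5484, -0.0011, 0.1888]
orientation: [3.1, 0.023, -0.036]
wrist_force: [0.9, 0.3, 0.6]
width: 0.0451
```

```bash
cat > w.py <<'E'
from h import *
p,R,s=tool();print(s["t"],p.round(4),R.round(3).tolist(),"yaw",np.arctan2(R[1,0],R[0,0]).round(4),"F",np.round(s["wrist_force"],1),np.round(s["ft_torque"],2),s["width"],np.round(s["joint_pos"],2))
for z in (.135,.092):print(z,(togo([.5557,.011,z])/.04).round(3))
E
python3 w.py
```

```text
14.4667 [ 0.5484 -0.0011  0.1888] [[1.0, 0.015, -0.023], [0.014, -0.999, -0.041], [-0.023, 0.041, -0.999]] yaw 0.0142 F [0.9 0.3 0.6] [ 0.01 -0.05 -0.02] 0.04508839905784676 [ 0.31  0.29 -0.23  0.04 -1.08  1.26]
0.135 [ 0.217 -0.354  1.328]
0.092 [ 0.242 -0.398  2.402]
```

Call:
move_arm:
  claw: [45,45,45,45,45,45,45,45,45,45,45]
  travel:
    - [0.11,-0.16,0]
    - [0.11,-0.16,0]
    - [0,0,0]
    - [0,0,0.2]
    - [0,0,0.25]
    - [0,0,0.25]
    - [0,0,0.25]
    - [0,0,0.15]
    - [0,0,0]
    - [0,0,0]
    - [0,0,0]
  twist: [-0.03,0,0,0,0,0,0,0,0,0,0]

```text
t: 15.38
eef_pos: [0.5555, 0.0146, 0.1376]
orientation: [3.099, 0.081, -0.042]
wrist_force: [-0.5, 0.5, 0.0]
width: 0.045
```

```bash
python3 w.py
```

```text
15.3833 [0.5555 0.0146 0.1376] [[0.998, 0.053, -0.026], [0.052, -0.998, -0.042], [-0.028, 0.041, -0.999]] yaw 0.052 F [-0.5  0.5  0. ] [ 0.04 -0.11  0.02] 0.04499322677953709 [ 0.34  0.36 -0.28  0.04 -0.97  1.27]
0.135 [0.001 0.086 0.068]
0.092 [0.031 0.043 1.142]
```

Call:
move_arm:
  claw: [45,45,45,45,45,45,45,45,45]
  travel:
    - [0.025,0.04,0]
    - [0,0,0.15]
    - [0,0,0.2]
    - [0,0,0.25]
    - [0,0,0.25]
    - [0,0,0.15]
    - [0,0,0]
    - [0,0,0]
    - [0,0,0]
  twist: [0,0,0,0,0,0,0,0,0]

```text
t: 16.13
eef_pos: [0.5563, 0.0109, 0.0944]
orientation: [3.099, 0.081, -0.039]
wrist_force: [-1.1, 0.9, 0.7]
width: 0.0453
```

```bash
python3 w.py
```

```text
16.1333 [0.5563 0.0109 0.0944] [[0.998, 0.053, -0.024], [0.052, -0.998, -0.041], [-0.026, 0.04, -0.999]] yaw 0.0515 F [-1.1  0.9  0.7] [ 0.06 -0.09  0.03] 0.04531278330676632 [ 0.33  0.41 -0.33  0.04 -0.87  1.27]
0.135 [-0.041  0.037 -1.013]
0.092 [-0.013 -0.006  0.061]
```

Call:
move_arm:
  claw: [0,0,0,0,0,0,0]
  travel:
    - [0,0,0]
    - [0,0,0]
    - [0,0,0]
    - [0,0,0]
    - [0,0,0]
    - [0,0,0]
    - [0,0,0]
  twist: [0,0,0,0,0,0,0]
  squeeze: 20

```text
t: 16.72
eef_pos: [0.5576, 0.0115, 0.0963]
orientation: [3.101, 0.081, -0.032]
wrist_force: [-0.3, -0.4, -0.2]
width: 0.0101
```

```bash
python3 w.py
```

```text
16.7167 [0.5576 0.0115 0.0963] [[0.998, 0.052, -0.02], [0.052, -0.998, -0.04], [-0.022, 0.039, -0.999]] yaw 0.0516 F [-0.3 -0.4 -0.2] [ 0.36 -0.03 -0.03] 0.010127453254563955 [ 0.33  0.41 -0.33  0.04 -0.87  1.27]
0.135 [-0.069  0.048 -0.966]
0.092 [-0.045  0.007  0.108]
```

Call:
move_arm:
  claw: [0,0,0,0,0,0,0]
  travel:
    - [0,0,0]
    - [0,0,0]
    - [0,0,0]
    - [0,0,0]
    - [0,0,0]
    - [0,0,0]
    - [0,0,0]
  twist: [0.1,0.1,0.1,0.1,0.1,0,0]

```text
t: 17.3
eef_pos: [0.5572, 0.0102, 0.0963]
orientation: [3.012, -0.721, -0.016]
wrist_force: [0.2, -0.7, -0.1]
width: 0.0101
```

```bash
python3 w.py
```

```text
17.3 [0.5572 0.0102 0.0963] [[0.892, -0.452, -0.021], [-0.453, -0.891, -0.04], [-0.0, 0.045, -0.999]] yaw -0.4696 F [ 0.2 -0.7 -0.1] [ 0.42 -0.   -0.02] 0.010141764808682978 [ 0.33  0.41 -0.33  0.04 -0.87  0.75]
0.135 [-0.042  0.044 -0.968]
0.092 [-0.042 -0.005  0.106]
```

Call:
move_arm:
  claw: [0,0,0,0,0,0,0,0,0,0,0,0]
  travel:
    - [0,0,0]
    - [0,0,0]
    - [0,0,0]
    - [0,0,0]
    - [0,0,0]
    - [0,0,0]
    - [0,0,0]
    - [0,0,0]
    - [0,0,0]
    - [0,0,0]
    - [0,0,0]
    - [0,0,0]
  twist: [0.1,0.1,0.1,0.1,0.1,0.1,0.1,0.1,0.1,0.03,0,0]

```text
t: 18.3
eef_pos: [0.5554, 0.0087, 0.0963]
orientation: [2.352, -2.011, 0.015]
wrist_force: [-0.9, -0.5, 0.6]
width: 0.0102
```

```bash
python3 w.py
```

```text
18.3 [0.5554 0.0087 0.0963] [[0.156, -0.988, -0.023], [-0.987, -0.155, -0.042], [0.038, 0.029, -0.999]] yaw -1.4142 F [-0.9 -0.5  0.6] [ 0.23 -0.2  -0.06] 0.010211225211905917 [ 0.33  0.4  -0.33  0.04 -0.87 -0.2 ]
0.135 [-0.02   0.012 -0.968]
0.092 [-0.06  -0.02   0.105]
```

Call:
move_arm:
  claw: [40,40,40,40,40,40,40,40,40,40,40,40]
  travel:
    - [0,0,0]
    - [0,0,0]
    - [0,0,0]
    - [0,0,0]
    - [0,0,-0.2]
    - [0,0,-0.3]
    - [0,0,-0.4]
    - [0,0,-0.4]
    - [0,0,-0.3]
    - [0,0,-0.2]
    - [0,0,0]
    - [0,0,0]
  twist: [0,0,0,0,0,0,0,0,0,0,0,0]

```text
t: 19.3
eef_pos: [0.5574, 0.012, 0.1744]
orientation: [2.36, -2.0, 0.016]
wrist_force: [0.1, 0.8, -1.0]
width: 0.0397
```

```bash
python3 w.py; python3 shot.py fast; python3 -c "
from h import *
i=cv2.imread('pics/fast.png');cv2.imwrite('pics/fast_b.png',cv2.resize(i,(768,576),interpolation=2)[:480])
print(togo([.568,-.068,.15])/.04)"
```

```text
19.3 [0.5574 0.012  0.1744] [[0.164, -0.986, -0.023], [-0.986, -0.163, -0.043], [0.039, 0.03, -0.999]] yaw -1.4055 F [ 0.1  0.8 -1. ] [ 0.17 -0.02  0.04] 0.03966563879765823 [ 0.33  0.32 -0.23  0.04 -1.06 -0.19]
0.135 [-0.019  0.017  0.985]
0.092 [-0.061 -0.015  2.059]
19.35 [0.5575 0.012  0.1744] [ 0.165 -0.986  0.039] 0.03987582044564957 [ 0.33  0.32 -0.23  0.04 -1.06 -0.19] F [0.6 0.2 0.7]
[1.99045456 0.05013886 0.68824933]
```

View pics/fast_b.png

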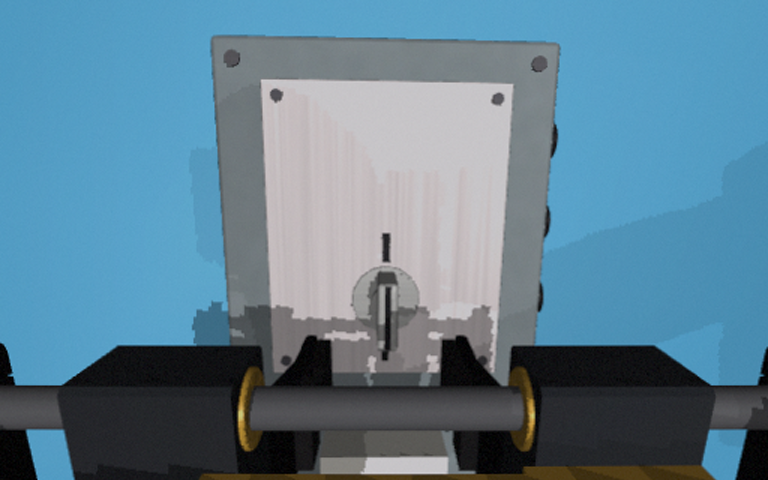

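The slot runs from (388,288) to (386,350) and is in line with the marks at (386,248) and (385,355), so the fastener is aligned. I'll move to the press spot with the fingers shut.

Call:
move_arm:
  claw: [0,0,0,0,0,0,0,0,0,0,0,0,0,0,0]
  travel:
    - [0.15,0,0]
    - [0.3,0.01,0]
    - [0.35,0.01,0]
    - [0.35,0.01,0]
    - [0.35,0.01,0]
    - [0.3,0.01,0]
    - [0.1,0,0]
    - [0,0,0]
    - [0,0,0.2]
    - [0,0,0.3]
    - [0,0,0.4]
    - [0,0,0.4]
    - [0,0,0.3]
    - [0,0,0]
    - [0,0,0]
  twist: [0,0,0,0,0,0,0,0,0,0,0,0,0,0,0]

```text
t: 20.6
eef_pos: [0.5621, -0.0732, 0.1022]
orientation: [2.354, -1.993, 0.001]
wrist_force: [-0.2, 0.6, -0.9]
width: 0.0004
```

```bash
python3 w.py; python3 - <<'E'
from h import *
import json
B=json.load(open("fast.json"));u=lambda x,y:((x+.5)/1.5-.5,(y+.5)/1.5-.5)
for q,z in((((388,288),(386,350)),.1178),(((386,248),(385,355)),.0788)):
    w=[plane(B,u(*a),z) for a in q];d=w[1]-w[0];print(np.arctan2(-d[0],d[1]),w)
print(togo([.568,-.068,.0788])/.04)
E
```

```text
20.6 [ 0.5621 -0.0732  0.1022] [[0.166, -0.985, -0.036], [-0.985, -0.164, -0.045], [0.038, 0.043, -0.998]] yaw -1.404 F [-0.2  0.6 -0.9] [ 0.16 -0.14 -0.03] 0.0004359832068779512 [ 0.18  0.42 -0.29  0.05 -0.91 -0.04]
0.135 [-2.069 -0.152 -0.906]
0.092 [-2.11  -0.198  0.168]
0.13330315006263052 [array([ 0.55779368, -0.00312836,  0.1178    ]), array([0.55362987, 0.02792204, 0.1178    ])]
0.15447657519066788 [array([ 0.55973038, -0.01646791,  0.0788    ]), array([0.55011916, 0.04525436, 0.0788    ])]
[-0.12503318 -0.19102431  0.57372556]
```

The slot is within about 0.02 rad of the marks. Now the press.

Call:
move_arm:
  claw: [0,0,0,0,0,0,0]
  travel:
    - [0,0,0.15]
    - [0,0,0.15]
    - [0,0,0.15]
    - [0,0,0.1]
    - [0,0,0.1]
    - [0,0,0.1]
    - [0,0,0.1]
  twist: [0,0,0,0,0,0,0]

```text
t: 21.18
eef_pos: [0.5633, -0.0732, 0.0713]
orientation: [2.36, -1.991, 0.009]
wrist_force: [-5.2, 3.8, 12.6]
width: 0.0007
```

```bash
python3 w.py
```

```text
21.1833 [ 0.5633 -0.0732  0.0713] [[0.169, -0.985, -0.03], [-0.985, -0.168, -0.045], [0.039, 0.037, -0.999]] yaw -1.4007 F [-5.2  3.8 12.6] [ 1.05  1.43 -0.06] 0.0007470521844376858 [ 0.18  0.45 -0.33  0.05 -0.83 -0.04]
0.135 [-2.042 -0.107 -1.678]
0.092 [-2.084 -0.147 -0.604]
```

Call:
move_arm:
  claw: [0,0,0]
  travel:
    - [0,0,0.15]
    - [0,0,0.18]
    - [0,0,0.2]
  twist: [0,0,0]

```text
t: 21.43
eef_pos: [0.5634, -0.0733, 0.0701]
orientation: [2.366, -1.979, 0.017]
wrist_force: [-18.0, 10.5, 48.9]
width: 0.0005
```

```bash
python3 w.py
```

```text
21.4333 [ 0.5634 -0.0733  0.0701] [[0.177, -0.984, -0.028], [-0.983, -0.176, -0.051], [0.045, 0.037, -0.998]] yaw -1.3925 F [-18.   10.5  48.9] [ 2.74  5.85 -0.32] 0.0004921625280582022 [ 0.18  0.45 -0.33  0.06 -0.82 -0.05]
0.135 [-2.032 -0.12  -1.721]
0.092 [-2.081 -0.159 -0.648]
```

Bottomed. I'll ease to a moderate hold.

Call:
move_arm:
  claw: [0,0]
  travel:
    - [0,0,0.13]
    - [0,0,0.13]
  twist: [0,0]

```text
t: 21.6
eef_pos: [0.5634, -0.0732, 0.0704]
orientation: [2.37, -1.976, 0.024]
wrist_force: [-10.0, 3.9, 23.1]
width: 0.0005
```

```bash
python3 - <<'E'
from h import *
import json
for k in range(6):
    s=robot.sense();print(s["t"],np.round(s["eef_pos"],4),np.round(s["wrist_force"],1))
    i=robot.read_camera("side")
i=robot.read_camera("scene")
cv2.imwrite("pics/end.png",np.hstack([cv2.resize(i[150:240,200:330],(400,277),interpolation=2),cv2.resize(robot.read_camera("side")[150:260,180:339],(400,277),interpolation=2)]))
E
```

```text
21.6 [ 0.5634 -0.0732  0.0704] [-10.    3.9  23.1]
21.65 [ 0.5634 -0.0732  0.0704] [-9.5  5.8 26.2]
21.7 [ 0.5634 -0.0732  0.0704] [-9.9  4.5 25.6]
21.75 [ 0.5634 -0.0732  0.0704] [-10.3   5.3  26.3]
21.8 [ 0.5634 -0.0732  0.0704] [-9.4  4.9 26.8]
21.85 [ 0.5634 -0.0732  0.0704] [-9.7  6.1 26.3]
```

View pics/end.png

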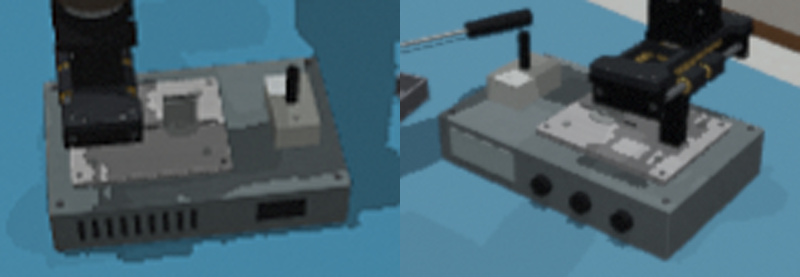

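The end view shows the pin upright and home in the block at left (292,85) and right (524,50), and the fingers pressing the panel. The hold is steady at about 26 N, and the panel is 8.4 mm down by the tool height.

```bash
python3 -c "
from bench import robot
print(robot.sign_off())"
```

```text
the job is handed in; nothing more can be done
None
```

I put the grounding pin in the large middle opening and let go of it. I then turned the fastener clockwise to its marks and pressed the panel down against its frame. The job was handed in at about 22 s of the 64 s, still holding the panel down; no verdict is reported.

**Last checks**
- **Pin:** it bottomed at about 20 N with its foot 24.5 mm below the mouth of the opening. The last pictures show it upright in the block and released.
- **Fastener:** the slot was within about 0.02 rad of the marks before I pressed. The gripper hid the wing at the end, so I did not see it again after pressing.
- **Panel:** the tool went about 8.4 mm below the panel's raised height. The hold was steady at about 26 N; it briefly reached 49 N before I eased it.
- **Tray, bottle and screwdriver:** the arm's moves kept clear of them. I did not re-measure their positions at the end.

**What did not go as planned**
- **First pin grasp:** it closed about 10 mm off centre because the tool had drifted, so I opened, corrected and gripped again.
- **Tool tilt:** faster moves left the tool tilted by about 0.03–0.05 rad. This had no visible effect on the result, but adds about 10 N of sideways force in the final press.

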